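Take a cork flask ring off its storage bar

TASK

The cork ring on the stand's horizontal bar is wanted. Slide the steel stop collar off the free end of the bar and put it in the steel tray, leaving the cork ring on the bar meanwhile; then slide the cork ring off the same end and put it in the tray too. Set both down low in the tray instead of dropping them in, and let go.

Things in the scene. Friction and masses are not known exactly. Their poses are not given: they have to be found in the camera images.
- stand: Fixed stand: grey foot plate 14 mm high; upright 14 mm thick, 146 mm high; 30 mm clamp block at its top with a black knob out to 30 mm on +y; from the block a level round steel bar, 10 mm thick, points along the stand's own -x, axis 130 mm above the worktop, rounded free tip 150 mm from the upright's axis. Origin: on the worktop under the upright; z up.
- stop_collar: Plain steel stop collar, slack on the bar, the part nearest its free tip: ring 42 mm outside, hole 22 mm, 16 mm thick, about 0.08 kg. Origin: its centre; own x along the hole and the bar. It hangs on the bar, centre 6 mm below the bar axis (124 mm up); raised 6 mm it is clear all round the bar and slides freely.
- cork_ring: Cork ring hanging on the same bar behind the collar, about 40 mm of bare bar between them: 52 mm outside, hole 22 mm, 22 mm thick, about 0.05 kg. Origin: its centre, at the start 6 mm below the bar axis (124 mm up); own x along the hole. The larger cork ring and the tape roll lying on the worktop are not wanted.
- tray: Fixed open steel tray on the worktop, 170 mm (own x) by 180 mm (own y), 30 mm high, walls and floor 4 mm thick. Origin: centre of its underside; z up. Both parts fit side by side, on edge or flat.
Things that resemble listed ones, but are neither listed nor needed, are in the scene too. What is shaped like the cork_ring but green is not meant. Several things have the shape of the stop_collar; the one meant has the colours described above.

How it is judged:
By the outcome, as a careful person would: the job done as asked, in the order asked, and still so for the second after the job is handed in, with the robot touching nothing.
It also fails if it takes over 64 s, if anything falls off the work surface, if the arm or the gripper's body presses on something with over 40 N, if the wrist force passes 120 N, or if a joint passes its speed limit or range.

ROBOT

A 6-joint arm with a two-finger parallel gripper is mounted at the origin on the work surface; the furniture and walls round the work are solid. World frame = base frame: x ahead of the robot, y to its left, z up, the work surface at z = 0. Lengths are in mm, angles in rad, forces in N, time in s.
With the tool pointing down it reaches from about 275 to 850 mm from the base axis. Payload 5.2 kg.
Tool frame: the origin (TCP) lies at the very end of the fingers, on their centre line; the grasp point (between the pads) lies 19 mm behind it; z points along the fingers, x is the direction in which the jaws open and shut, and the axes are right-handed (so a half turn about z gives the same grasp; the last joint's range is limited). The gripper opens to 85 mm and grips with 20 to 120 N. Pads are 22 mm wide; open, the fingers measure 114 mm over their backs; the gripper's body (76 mm by 85 mm) begins 54 mm behind the grasp point. The pads swing forward as they close: fully open they stand 13 mm farther back than shut.
Start: joints at [1.123, 0.259, 1.535, -0, 1.348, -0.203], TCP at [133.277, 533.613, 231.31] pointing down, gripper open.
Joint ranges: [-3.14, 3.14], [-0.91, 2.08], [0.19, 2.58], [-1.22, 4.36], [0.22, 2.71], [-3.12, 3.12]. Speed limits (rad/s): [2.57, 2.57, 3.14, 3.14, 3.14, 3.14].

INTERFACE

Orientations are given as a unit quaternion [w, x, y, z].
In Python, from cell import arm, vision, boxes_of, trace gives the robot as it stands.
- The arm moves only by the tool carry_out, never from a script. Its argument "rows" is a list of rows, each a list of 5 numbers: the finger opening in m, from 0 to 0.0854, then the shift along the tool's x, y, z in m, then the turn about the tool's z in degrees. In form: [[claw, dx, dy, dz, roll], ...]. A call has 1 to 12 rows; each row shifts and turns the commanded pose from where the row before left it, along the tool's axes as they then stand; what a row does not reach is not made up. A row lasts 1/10 s, in which the tool goes at most 50 mm and 8.59 degrees, less where a joint would pass 70% of its speed; a pose out of reach is approached as far as the arm can. A call is refused whole if a number of a shift passes 0.05 or a number of a turn 8.59, either way. A call with a gripper value outside its range is refused whole. The fingers move at their own pace and stop on an object; "grip_force" is the grip in N (left out, the last holds). Time passes only in rows, so rows that do not move let the fingers close. It gives the time, the measured TCP pose, the force and the opening at its end, in the units of the state.
- arm.state(): the state, without advancing time (a new reading comes with each control period).
- vision.snapshot(name): name is "scene" or "top"; returns the picture (420x560x3 uint8, red, green, blue); there is no depth.
- vision.camera_params(name): a dict with "mtx" (3x3 intrinsics, pixels), "origin" and "orientation" of the camera in the world. Camera axes: x right, y up, looking along -z (the intrinsics and any distortion apply to the point x, -y, -z); pixel columns grow to the right and rows downward; lengths in mm; the calibration is good to about 2 mm. A picture is of the moment at which its call begins. camera_params takes no time and is no camera call.
- arm.hand_in(): hands the job in, once; it reports no verdict.
Trained networks look in the newest picture that a camera, given by its name, has taken for a name from the list of things; names that differ only in an ending like _2 or _b are one class to them, and where a whole thing is asked for, a point or a joint stands for the part that bears it (a point fixed in the world has none). Each returns a list of dicts, best first, with "confidence" (0 to 1); they miss things now and then, are a little off and sometimes report something else, mostly with a low value. They report only what shows in the picture. A call takes as long as a camera call. They do not tell look-alikes from the thing itself.
- boxes_of(camera, target): "centre" ([x, y, z] in mm, in world coordinates, good to about 4 mm: the middle of the surface that is visible of it).
- trace(camera, target): "mask" (420x560 bool, what is visible of it).
The state is a dict: "time_s": time; "joint_pos": joint angles; "joint_vel": joint speeds; "effort": joint torques, N m; "tcp_pos": TCP position; "tcp_rot": TCP orientation; "contact_force": force on the tool from outside, world axes, zero at the start; "moment": the same for the moment, N m; "opening": opening from 0.0 (shut) to 1.0 (fully open).
Only numpy, scipy, OpenCV 4.12 (cv2) and the standard library are available. Lean on these libraries where they do the work, as an engineer would, in place of code of your own. Each camera call takes 0.05 s, during which the arm holds its last target.

## Working session

There is one attempt and no reset: what is moved stays moved. The work goes in short steps, Python scripts to look and compute and a tool call to move; the robot and the scene stay as the last step left them, time stands still between calls to the robot, and variables do not carry over. Pictures are saved under pics/ and viewed, and the job is handed in when it is done.

Besides the shell and the picture viewer there is one more tool, called after "Emit:" as name(argument=value, ...) on one line, values as JSON. carry_out: Moves the arm, as the interface text tells. Its arguments: {"type":"object","properties":{"rows":{"type":"array"},"grip_force":{"type":"number"}},"required":["rows"]}

```bash
mkdir -p pics; ls; cat > h.py <<'E'
import numpy as np, cv2
from cell import arm, vision, boxes_of, trace
from scipy.spatial.transform import Rotation as R
E
python3 - <<'E'
from h import *
for n in ["scene","top"]:
    im=vision.snapshot(n); cv2.imwrite(f"pics/{n}0.png",im[:,:,::-1])
    print(vision.camera_params(n))
    for t in ["stand","stop_collar","cork_ring","tray"]:
        print(n,t,[(np.round(d["centre"]).tolist(),round(d["confidence"],2)) for d in boxes_of(n,t)])
print(arm.state())
E
```

```text
pics
{'mtx': array([[526.88702536,   0.        , 281.23181433],
       [  0.        , 526.88702536, 209.77504525],
       [  0.        ,   0.        ,   1.        ]]), 'origin': array([-237.4573224 , -161.96632476,  719.6685063 ]), 'orientation': array([ 0.69200098,  0.35148972, -0.29703518, -0.55620116])}
scene stand [([638.0, 149.0, 15.0], 0.85)]
scene stop_collar [([524.0, -76.0, 29.0], 0.74), ([564.0, 139.0, 138.0], 0.64), ([505.0, 191.0, 26.0], 0.52)]
scene cork_ring [([584.0, 278.0, 33.0], 0.89), ([564.0, 28.0, 32.0], 0.83), ([618.0, 146.0, 138.0], 0.58)]
scene tray [([584.0, -228.0, 4.0], 0.74)]
{'mtx': array([[420.88487267,   0.        , 284.53132976],
       [  0.        , 420.88487267, 210.73203305],
       [  0.        ,   0.        ,   1.        ]]), 'origin': array([ 437.66116207,    8.64466229, 1011.16680267]), 'orientation': array([ 0.71231568,  0.06766968, -0.06891033, -0.69518239])}
top stand [([645.0, 151.0, 10.0], 0.94)]
top stop_collar [([512.0, 188.0, 41.0], 0.72), ([566.0, 139.0, 139.0], 0.57), ([532.0, -70.0, 43.0], 0.49)]
top cork_ring [([623.0, 147.0, 147.0], 0.79), ([590.0, 275.0, 44.0], 0.49), ([576.0, 28.0, 50.0], 0.47)]
top tray [([590.0, -232.0, 1.0], 0.78)]
{'time_s': 0.5, 'joint_pos': array([ 1.12317186e+00,  2.58604723e-01,  1.53505572e+00,  2.11823027e-05,
        1.34801640e+00, -2.02780831e-01]), 'joint_vel': array([ 0.00064167, -0.00103287,  0.00011682, -0.00201912, -0.00092803,
        0.00017873]), 'effort': array([-2.21419781e-03, -4.45522606e+01, -2.90647334e+01, -4.86306999e-04,
        2.12137063e-03, -1.30438985e-05]), 'tcp_pos': array([133.27024874, 533.58135808, 231.28479127]), 'tcp_rot': array([ 9.44191848e-06,  7.88165327e-01,  6.15463578e-01, -4.23057048e-05]), 'contact_force': array([-0.09182265, -0.42650515,  0.27738213]), 'moment': array([ 0.02231749, -0.03153335,  0.0130845 ]), 'opening': 1.001525410119397}
```

View pics/scene0.png

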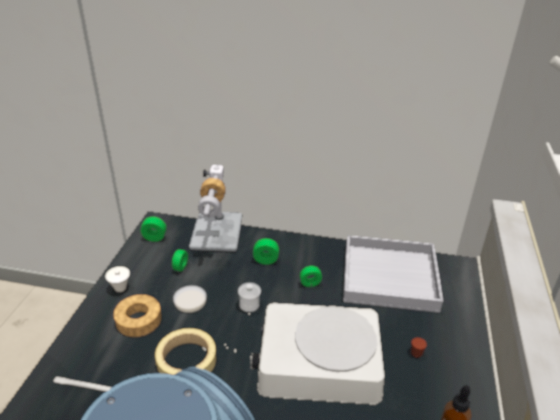

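View pics/top0.png

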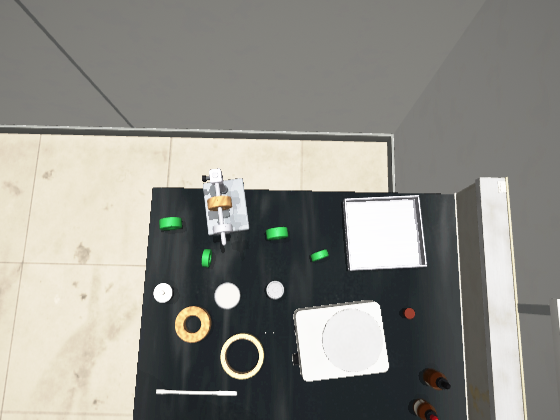

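```bash
python3 - <<'E'
import cv2
a=cv2.imread("pics/scene0.png")[150:270,150:310]; b=cv2.imread("pics/top0.png")[155:275,150:310]
cv2.imwrite("pics/z_s.png",cv2.resize(a,(800,600),interpolation=cv2.INTER_CUBIC)); cv2.imwrite("pics/z_t.png",cv2.resize(b,(800,600),interpolation=cv2.INTER_CUBIC))
E
```

```text
(no output)
```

View pics/z_s.png

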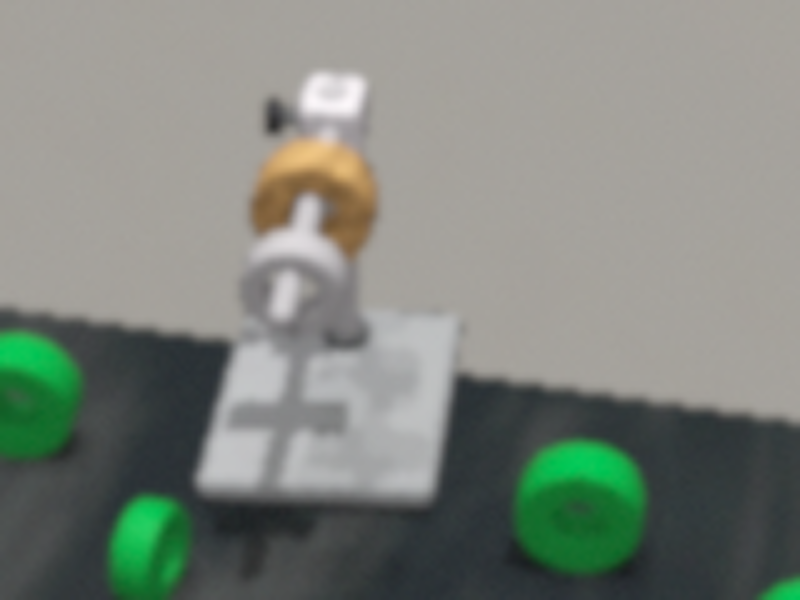

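View pics/z_t.png

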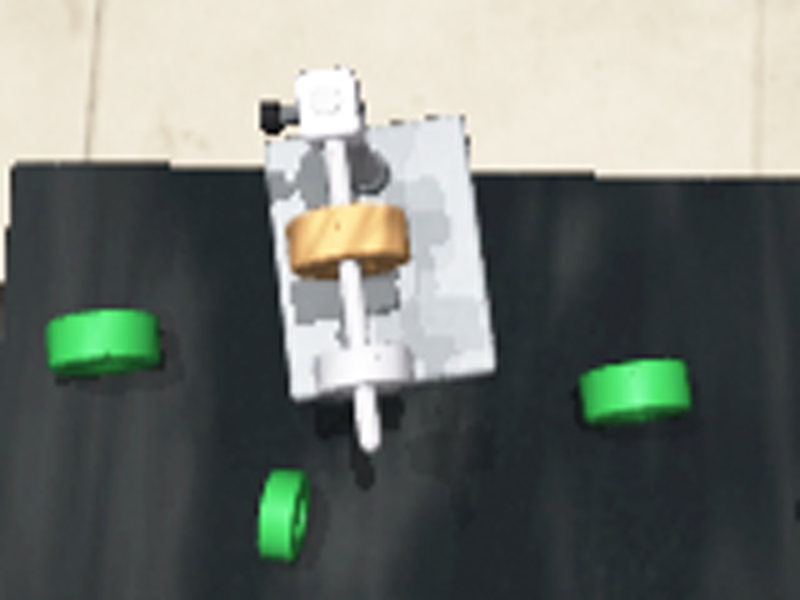

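```bash
cat >> h.py <<'E'
CP={n:vision.camera_params(n) for n in ["scene","top"]}
def proj(n,P):
    c=CP[n]; q=c["orientation"]; Rm=R.from_quat([q[1],q[2],q[3],q[0]])
    p=Rm.inv().apply(np.atleast_2d(P)-c["origin"])*[1,-1,-1]
    u=p@c["mtx"].T; return u[:,:2]/u[:,2:]
def ray(n,uv):
    c=CP[n]; q=c["orientation"]; Rm=R.from_quat([q[1],q[2],q[3],q[0]])
    d=np.linalg.inv(c["mtx"])@[uv[0],uv[1],1]; d=Rm.apply(d*[1,-1,-1]); return c["origin"],d/np.linalg.norm(d)
def tri(a,b):
    o1,d1=ray("scene",a);o2,d2=ray("top",b)
    M=np.c_[d1,-d2]; t=np.linalg.lstsq(M,o2-o1,rcond=None)[0]
    p,q=o1+d1*t[0],o2+d2*t[1]; return (p+q)/2,np.linalg.norm(p-q)
def ats(n,uv,z):
    o,d=ray(n,uv); return o+d*(z-o[2])/d[2]
E
cat > f.py <<'E'
from h import *
zs=lambda U,V:((U+.5)/5-.5+150,(V+.5)/5-.5+150)
zt=lambda U,V:((U+.5)/5-.5+150,(V+.5)/5-.5+155)
print("tip",tri(zs(283,318),zt(371,447)))
print("blocktop",tri(zs(334,92),zt(327,101)))
print("knob",tri(zs(274,116),zt(271,116)))
print("collar top",tri(zs(297,244),zt(362,362)),"cork top",tri(zs(318,155),zt(348,222)))
o=[]
for p in [(267,143),(465,117),(495,370),(292,397)]: o.append(ats("top",zt(*p),14)[:2]); print("foot",o[-1])
E
python3 f.py
python3 - <<'E'
from h import *
for n in ["scene","top"]:
    vision.snapshot(n)
    for t in ["tray","stop_collar","cork_ring"]:
        for d in trace(n,t):
            v,u=np.nonzero(d["mask"]); r=cv2.minAreaRect(np.c_[u,v].astype(np.float32))
            print(n,t,round(d["confidence"],2),len(u),u.mean().round(1),v.mean().round(1),u.min(),u.max(),v.min(),v.max(),np.round(r[2],1))
            if t=="tray": print(cv2.boxPoints(r).round(1).tolist())
E
```

```text
tip (array([535.83746379, 134.39482893, 131.96416478]), np.float64(0.5640429988398329))
blocktop (array([681.9295977 , 159.35594863, 144.15993162]), np.float64(0.05594204867413337))
knob (array([678.41182345, 185.64957523, 130.54889081]), np.float64(0.2522763325786058))
collar top (array([569.92988573, 138.86015665, 142.93048746]), np.float64(0.3659542572072685)) cork top (array([628.47941848, 148.08401088, 146.7625723 ]), np.float64(1.9953913024302496))
foot [696.62395858 210.05977818]
foot [712.18827997 113.93027507]
foot [587.32296198  94.18063099]
foot [571.92802757 190.48876141]
scene tray 0.92 6287 392.0 273.4 344 442 236 311 6.3
[[339.8999938964844, 300.70001220703125], [347.3999938964844, 233.39999389648438], [448.6000061035156, 244.60000610351562], [441.1000061035156, 311.8999938964844]]
scene stop_collar 0.9 346 310.6 275.9 300 321 266 286 63.4
scene stop_collar 0.84 318 209.0 205.8 198 219 196 217 45.0
scene stop_collar 0.77 261 179.7 259.7 172 187 250 270 90.0
scene cork_ring 0.84 494 266.4 250.5 254 278 239 262 90.0
scene cork_ring 0.72 415 213.1 188.0 200 225 178 201 13.2
scene cork_ring 0.6 469 153.3 228.4 141 166 217 240 26.6
top tray 0.95 5658 383.6 232.2 342 426 195 270 84.6
[[340.8999938964844, 198.3000030517578], [419.3999938964844, 190.89999389648438], [426.3999938964844, 265.79998779296875], [348.0, 273.20001220703125]]
top stop_collar 0.75 165 221.6 228.5 213 231 224 234 90.0
top stop_collar 0.69 158 206.4 257.4 202 211 249 266 90.0
top stop_collar 0.66 130 318.7 254.8 310 327 249 260 71.6
top cork_ring 0.87 303 219.2 202.7 207 231 196 210 85.6
top cork_ring 0.53 218 275.9 233.1 266 286 228 239 90.0
top cork_ring 0.5 263 170.2 223.2 159 181 217 230 90.0
```

```bash
cat > g.py <<'E'
from h import *
yaw=np.radians(9.3); b=np.array([np.cos(yaw),np.sin(yaw),0]); l=np.array([-b[1],b[0],0]); tip=np.array([536,134.4,130])
def ring(s,r,h,dl=0):
    t=np.linspace(0,2*np.pi,90); c=tip+b*s+l*dl-[0,0,6]
    return np.concatenate([c+np.outer(np.cos(t),l)*r+np.outer(np.sin(t),[0,0,1])*r+b*k for k in(-h/2,h/2)]),c
for nm,s,r,h in [("collar",35,21,16),("cork",94,26,22)]:
    for n in ["scene","top"]:
        P,c=ring(s,r,h); u=proj(n,P); print(nm,c.round(),n,u.min(0).round(1),u.max(0).round(1))
for n,f,o in [("scene","z_s",(150,150)),("top","z_t",(150,155))]:
    im=cv2.imread(f"pics/{f}.png")
    for s,r,h in[(35,21,16),(94,26,22)]:
        u=(proj(n,ring(s,r,h)[0])-o+.5)*5-.5
        cv2.polylines(im,[cv2.convexHull(u.astype(np.float32)).astype(int)],True,(0,0,255),1)
    for dl in(-5,5): 
        u=(proj(n,np.array([tip+l*dl,tip+l*dl+b*135]))-o+.5)*5-.5; cv2.line(im,*[tuple(map(int,p)) for p in u],(255,0,0),1)
    cv2.imwrite(f"pics/o{n}.png",im)
T=cv2.imread("pics/top0.png")
print([ats("top",p,30)[:2].round().tolist() for p in [(344,198.5),(418.5,194),(426,265),(347.5,270.5)]])
E
python3 g.py
```

```text
collar [571. 140. 124.] scene [197.8 195. ] [220.4 217.1]
collar [571. 140. 124.] top [212.3 222.3] [232.9 233.7]
cork [629. 150. 124.] scene [200.2 176.3] [226.9 203.2]
cork [629. 150. 124.] top [206.9 193.1] [232.3 209.1]
[[663.0, -132.0], [679.0, -311.0], [510.0, -322.0], [493.0, -140.0]]
```

View pics/oscene.png

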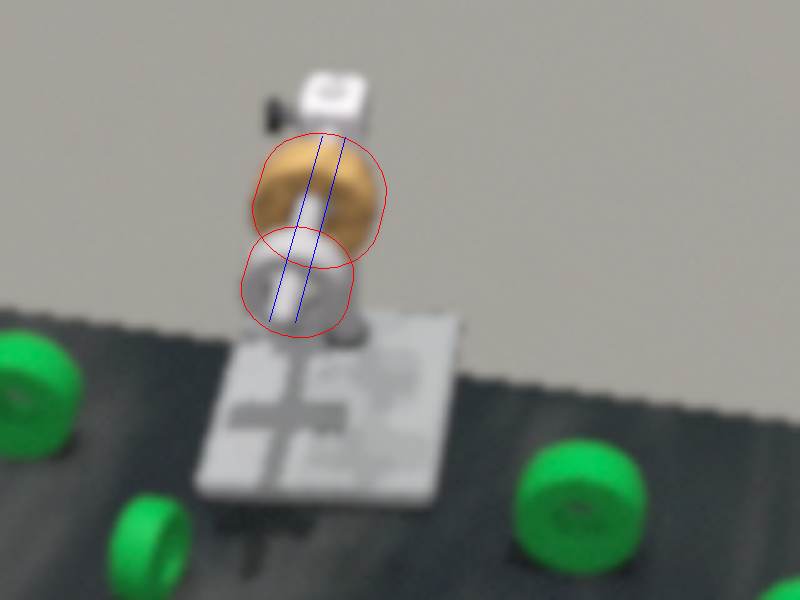

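View pics/otop.png

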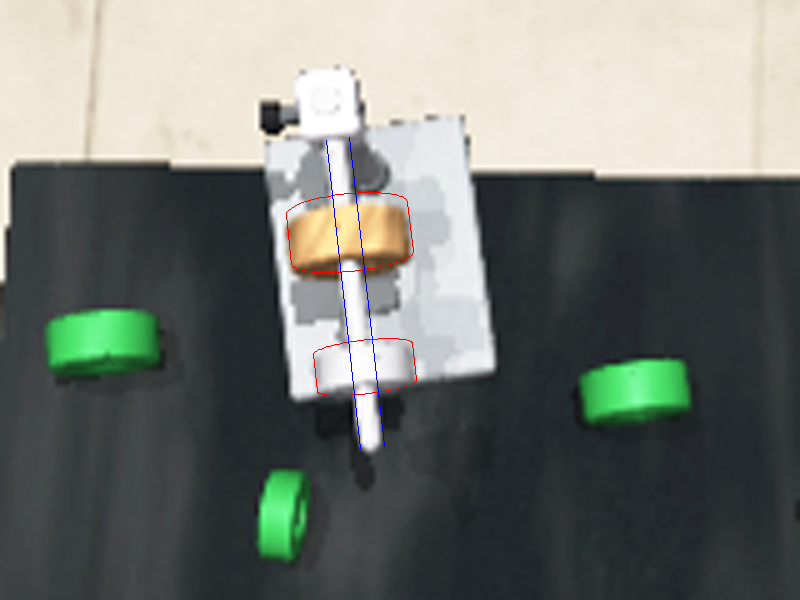

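Emit:
carry_out(rows=[[0.0854, 0, 0, 0, -7.78], [0.0854, 0, 0, 0, -7.78], [0.0854, 0, 0, 0, -7.78], [0.0854, -0.02, 0.016, 0, 0], [0.0854, -0.033, 0.026, 0, 0], [0.0854, -0.034, 0.027, 0, 0], [0.0854, -0.034, 0.027, 0, 0], [0.0854, -0.034, 0.027, 0, 0], [0.0854, -0.034, 0.027, 0, 0], [0.0854, -0.034, 0.027, 0, 0], [0.0854, -0.034, 0.027, 0, 0], [0.0854, -0.034, 0.027, 0, 0]])

```text
time_s: 2.1
tcp_pos: [409.5, 282.5, 231.5]
tcp_rot: [0.0, 0.647, 0.762, 0.0]
contact_force: [0.3, 1.2, 1.1]
opening: 0.997
```

Emit:
carry_out(rows=[[0.0854, -0.034, 0.027, 0, 0], [0.0854, -0.034, 0.027, 0, 0], [0.0854, -0.034, 0.027, 0, 0], [0.0854, -0.034, 0.027, 0, 0], [0.0854, -0.02, 0.017, 0, 0], [0.0854, -0.012, 0.01, 0, 0], [0.0854, 0, 0, 0, 0], [0.0854, 0, 0, 0, 0]])

```text
time_s: 2.9
tcp_pos: [567.9, 140.6, 231.1]
tcp_rot: [-0.001, 0.647, 0.762, -0.0]
contact_force: [0.1, -0.5, 0.4]
opening: 0.997
```

```bash
python3 - <<'E'
from h import *
s=arm.state(); print(s["tcp_pos"],s["tcp_rot"],s["joint_pos"])
for n in ["scene","top"]:
    im=vision.snapshot(n)[:,:,::-1]; c=im[100:280,120:360]; cv2.imwrite(f"pics/{n}1.png",cv2.resize(c,(800,600),interpolation=cv2.INTER_CUBIC))
E
```

```text
[567.89875726 140.59163033 231.09157348] [-6.49283482e-04  6.47340963e-01  7.62200253e-01 -1.73830942e-04] [ 5.17533033e-02  3.22292399e-01  1.44771524e+00  6.50411364e-04
  1.37276847e+00 -1.68178607e+00]
```

View pics/scene1.png

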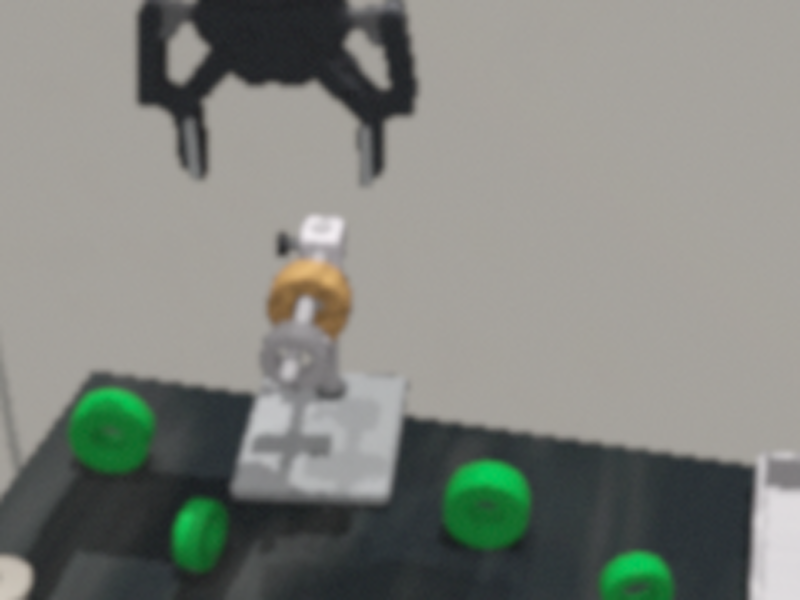

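View pics/top1.png

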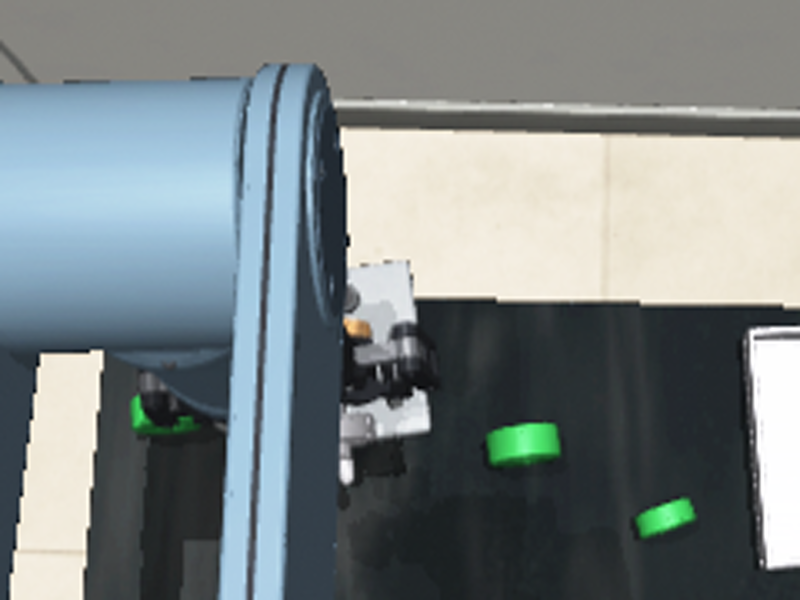

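Emit:
carry_out(rows=[[0.0854, 0, 0, 0.02, 0], [0.0854, 0, 0, 0.025, 0], [0.0854, 0, 0, 0.025, 0], [0.0854, 0, 0, 0.02, 0], [0.0854, 0, 0, 0.015, 0], [0.0854, 0, 0, 0.013, 0], [0.0854, 0, 0, 0.01, 0], [0.0854, 0, 0, 0, 0]])

```text
time_s: 3.8
tcp_pos: [567.6, 140.4, 102.2]
tcp_rot: [-0.001, 0.647, 0.762, -0.001]
contact_force: [-0.4, -0.2, 0.4]
opening: 1.0
```

```bash
python3 - <<'E'
from h import *
im=vision.snapshot("scene")[:,:,::-1]; c=im[130:250,140:300]; cv2.imwrite("pics/scene2.png",cv2.resize(c,(800,600),interpolation=cv2.INTER_CUBIC))
E
```

```text
(no output)
```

View pics/scene2.png

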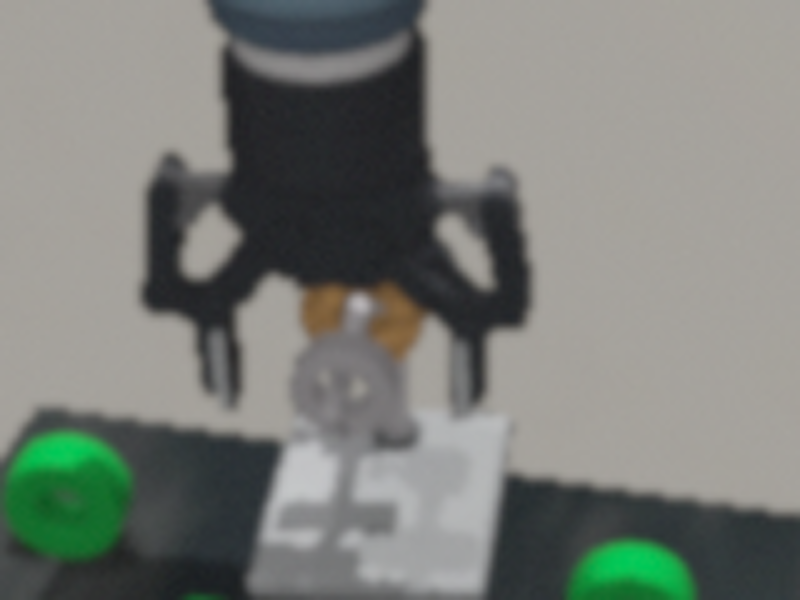

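Emit:
carry_out(rows=[[0.035, 0, 0, 0, 0], [0.035, 0, 0, 0, 0], [0.035, 0, 0, 0, 0], [0.035, 0, 0, 0, 0], [0.035, 0, 0, 0, 0], [0.035, 0, 0, 0, 0], [0.035, 0, 0, 0, 0], [0.035, 0, 0, 0, 0]], grip_force=40)

```text
time_s: 4.65
tcp_pos: [569.2, 139.8, 104.2]
tcp_rot: [0.001, 0.647, 0.762, 0.0]
contact_force: [-1.6, 0.3, 6.5]
opening: 0.481
```

```bash
python3 - <<'E'
from h import *
s=arm.state(); print(s["tcp_pos"],s["contact_force"],s["opening"]*85)
im=vision.snapshot("scene")[:,:,::-1]; c=im[130:250,140:300]; cv2.imwrite("pics/scene3.png",cv2.resize(c,(800,600),interpolation=cv2.INTER_CUBIC))
E
```

```text
[569.23560336 139.83385384 104.18808733] [-1.63909288  0.26626519  6.4629864 ] 40.880910302109406
```

View pics/scene3.png

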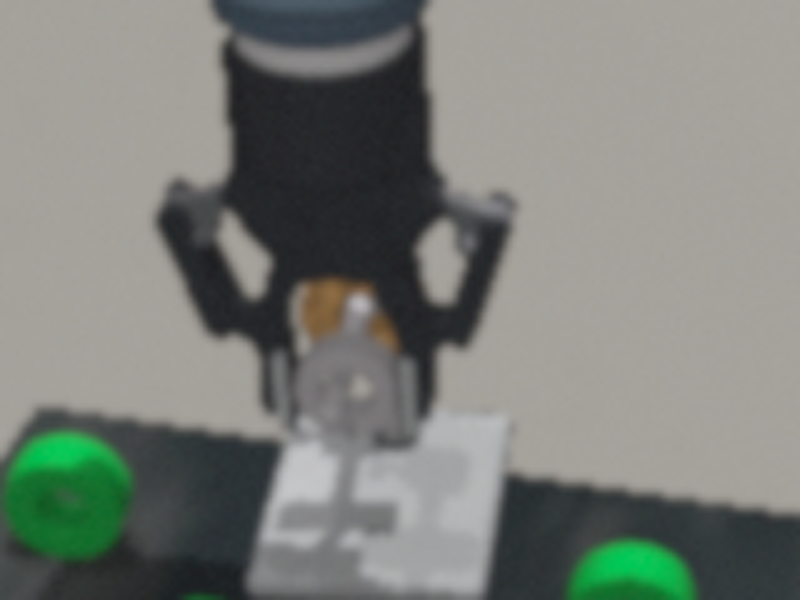

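Emit:
carry_out(rows=[[0.035, 0, 0, -0.003, 0], [0.035, 0, 0, -0.003, 0], [0.035, 0, 0, -0.001, 0], [0.035, 0, 0, 0, 0], [0.035, 0, 0, 0, 0]])

```text
time_s: 5.2
tcp_pos: [568.6, 139.9, 110.1]
tcp_rot: [-0.0, 0.647, 0.762, -0.0]
contact_force: [0.1, 0.7, -1.0]
opening: 0.477
```

```bash
python3 - <<'E'
from h import *
s=arm.state(); print(s["tcp_pos"],s["contact_force"],s["opening"]*85)
im=vision.snapshot("scene")[:,:,::-1]; c=im[165:240,170:270]; cv2.imwrite("pics/scene4.png",cv2.resize(c,(800,600),interpolation=cv2.INTER_CUBIC))
E
```

```text
[568.5995099  139.9154963  110.10651598] [ 0.05752965  0.65773713 -1.00583521] 40.58673345656154
```

View pics/scene4.png

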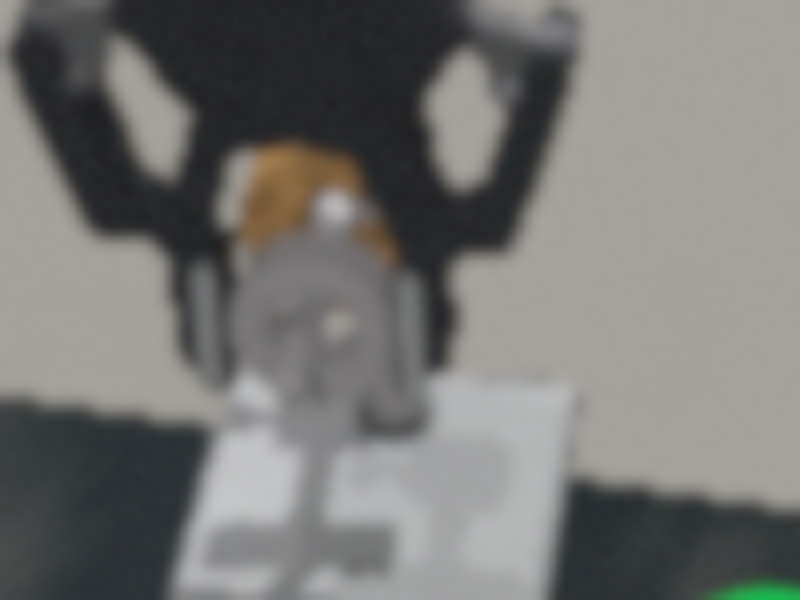

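Emit:
carry_out(rows=[[0.035, 0, -0.005, 0, 0], [0.035, 0, -0.01, 0, 0], [0.035, 0, -0.01, 0, 0], [0.035, 0, 0, 0, 0]])

```text
time_s: 5.65
tcp_pos: [541.9, 135.7, 110.2]
tcp_rot: [-0.001, 0.647, 0.762, -0.001]
contact_force: [-0.2, -0.8, -0.3]
opening: 0.482
```

Emit:
carry_out(rows=[[0.035, 0, -0.01, 0, 0], [0.035, 0, -0.015, 0, 0], [0.035, 0, -0.015, 0, 0], [0.035, 0, -0.015, 0, 0], [0.035, 0, -0.005, 0, 0], [0.035, 0, 0, 0, 0]])

```text
time_s: 6.25
tcp_pos: [484.3, 126.1, 110.6]
tcp_rot: [0.0, 0.647, 0.762, 0.0]
contact_force: [-0.4, 0.0, -0.5]
opening: 0.482
```

```bash
python3 - <<'E'
from h import *
s=arm.state(); print(s["tcp_pos"],s["contact_force"],s["opening"]*85)
im=vision.snapshot("scene")[:,:,::-1]; c=im[150:300,150:350]; cv2.imwrite("pics/scene5.png",cv2.resize(c,(800,600),interpolation=cv2.INTER_CUBIC))
E
```

```text
[484.32536382 126.11460811 110.5503352 ] [-0.38846209  0.0293752  -0.53932926] 40.97324208077418
```

View pics/scene5.png

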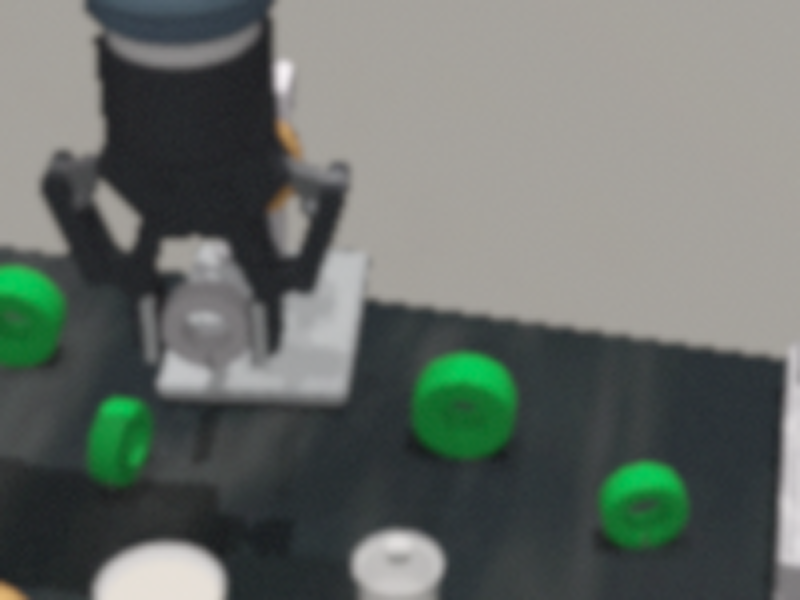

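Emit:
carry_out(rows=[[0.035, 0, 0, -0.015, 0], [0.035, -0.01, 0, -0.02, 0], [0.035, -0.03, 0.003, -0.01, 0], [0.035, -0.04, 0, 0, 0], [0.035, -0.045, 0, 0, 0], [0.035, -0.045, 0, 0, 0], [0.035, -0.045, 0, 0, 0], [0.035, -0.045, 0, 0, 0], [0.035, -0.045, 0, 0, 0], [0.035, -0.035, 0, 0, 0], [0.035, -0.017, 0, 0, 0], [0.035, 0, 0, 0, 0]])

```text
time_s: 7.5
tcp_pos: [546.2, -228.2, 154.9]
tcp_rot: [0.0, 0.648, 0.761, -0.0]
contact_force: [-0.4, 0.5, -0.8]
opening: 0.48
```

```bash
python3 - <<'E'
from h import *
s=arm.state(); print(s["tcp_pos"],s["contact_force"],s["opening"]*85,s["joint_pos"])
for n in ["scene","top"]:
    im=vision.snapshot(n)[:,:,::-1]; c=im[150:330,260:500]; cv2.imwrite(f"pics/{n}6.png",cv2.resize(c,(800,600),interpolation=cv2.INTER_CUBIC))
E
```

```text
[ 546.20679932 -228.2194933   154.94328547] [-0.3875719   0.53028324 -0.76788762] 40.78491290666285 [-5.83928554e-01  3.91598687e-01  1.53953731e+00 -2.33266737e-04
  1.20978811e+00 -2.31426862e+00]
```

View pics/scene6.png

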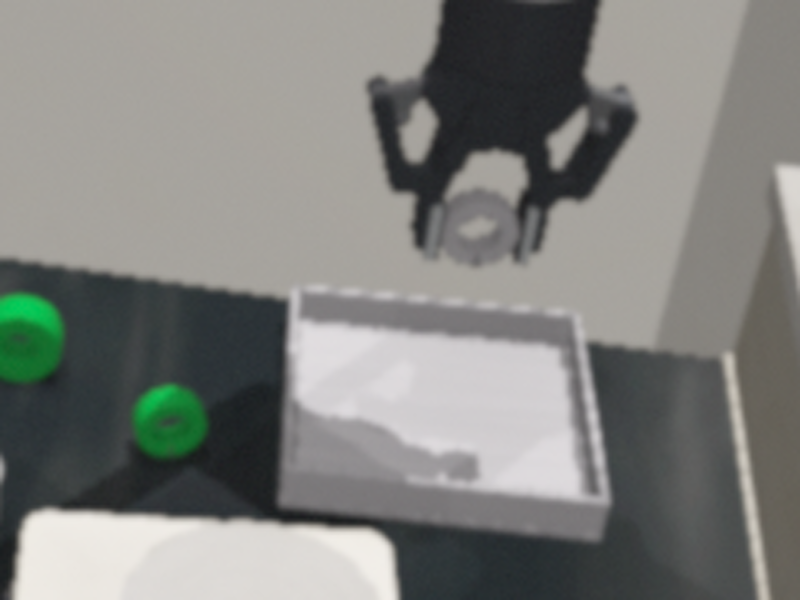

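View pics/top6.png

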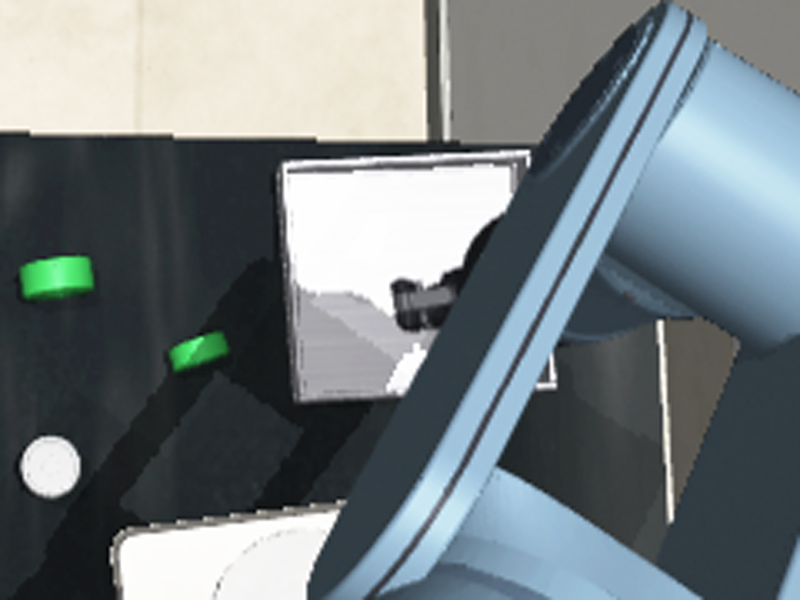

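Emit:
carry_out(rows=[[0.035, 0, 0, 0.015, 0], [0.035, 0, 0, 0.025, 0], [0.035, 0, 0, 0.025, 0], [0.035, 0, 0, 0.025, 0], [0.035, 0, 0, 0.02, 0], [0.035, 0, 0, 0.015, 0], [0.035, 0, 0, 0.01, 0], [0.035, 0, 0, 0.006, 0], [0.035, 0, 0, 0.004, 0], [0.035, 0, 0, 0, 0], [0.035, 0, 0, 0, 0]])

```text
time_s: 8.7
tcp_pos: [546.0, -225.8, 11.0]
tcp_rot: [0.001, 0.647, 0.762, 0.0]
contact_force: [0.1, 0.3, -0.1]
opening: 0.484
```

Emit:
carry_out(rows=[[0.035, 0, 0, 0.002, 0], [0.035, 0, 0, 0.001, 0], [0.035, 0, 0, 0.001, 0], [0.035, 0, 0, 0, 0], [0.035, 0, 0, 0, 0]])

```text
time_s: 9.2
tcp_pos: [545.6, -225.7, 6.3]
tcp_rot: [-0.0, 0.647, 0.762, 0.0]
contact_force: [0.1, -0.8, -0.7]
opening: 0.482
```

```bash
python3 - <<'E'
from h import *
s=arm.state(); print(s["tcp_pos"],s["contact_force"],s["opening"]*85)
for n in ["scene"]:
    im=vision.snapshot(n)[:,:,::-1]; c=im[210:330,320:480]; cv2.imwrite(f"pics/{n}7.png",cv2.resize(c,(800,600),interpolation=cv2.INTER_CUBIC))
E
```

```text
[ 545.56019265 -225.67676932    6.28123411] [ 0.12548554 -0.78258896 -0.65653455] 40.99373394567764
```

View pics/scene7.png

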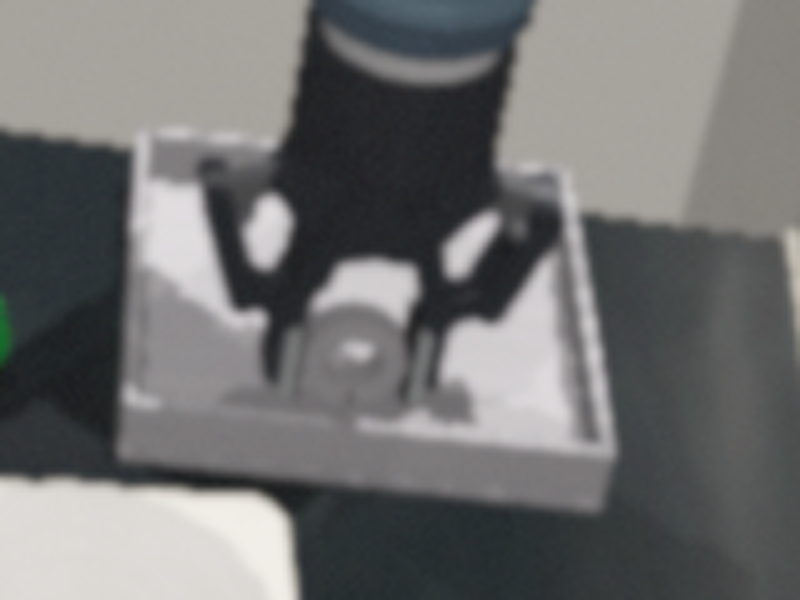

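Emit:
carry_out(rows=[[0.035, 0, 0, 0.001, 0], [0.035, 0, 0, 0, 0], [0.035, 0, 0, 0, 0]])

```text
time_s: 9.55
tcp_pos: [545.6, -225.6, 5.2]
tcp_rot: [-0.0, 0.647, 0.762, -0.0]
contact_force: [0.6, 0.8, 0.1]
opening: 0.479
```

Emit:
carry_out(rows=[[0.035, 0, 0, 0.0007, 0], [0.035, 0, 0, 0, 0], [0.035, 0, 0, 0, 0]])

```text
time_s: 9.85
tcp_pos: [545.7, -225.7, 5.0]
tcp_rot: [0.0, 0.647, 0.762, 0.0]
contact_force: [-1.0, 1.0, 4.0]
opening: 0.478
```

Emit:
carry_out(rows=[[0.044, 0, 0, 0, 0], [0.048, 0, 0, 0, 0], [0.055, 0, 0, 0, 0], [0.065, 0, 0, 0, 0], [0.07, 0, 0, 0, 0], [0.07, 0, 0, 0, 0], [0.07, 0, 0, -0.01, 0], [0.07, 0, 0, -0.02, 0], [0.07, 0, 0, -0.04, 0], [0.07, 0, 0, -0.04, 0], [0.07, 0, 0, 0, 0]])

```text
time_s: 10.95
tcp_pos: [549.2, -227.9, 121.6]
tcp_rot: [0.006, 0.647, 0.762, 0.001]
contact_force: [1.4, -0.3, 0.8]
opening: 0.818
```

```bash
python3 - <<'E'
from h import *
s=arm.state(); print(s["tcp_pos"],s["contact_force"],s["opening"]*85)
for n in ["scene"]:
    im=vision.snapshot(n)[:,:,::-1]; c=im[180:330,300:500]; cv2.imwrite(f"pics/{n}8.png",cv2.resize(c,(800,600),interpolation=cv2.INTER_CUBIC))
E
```

```text
[ 549.17584569 -227.85171737  121.64471378] [ 1.3599314  -0.28410265  0.77024686] 69.51235072996428
```

View pics/scene8.png

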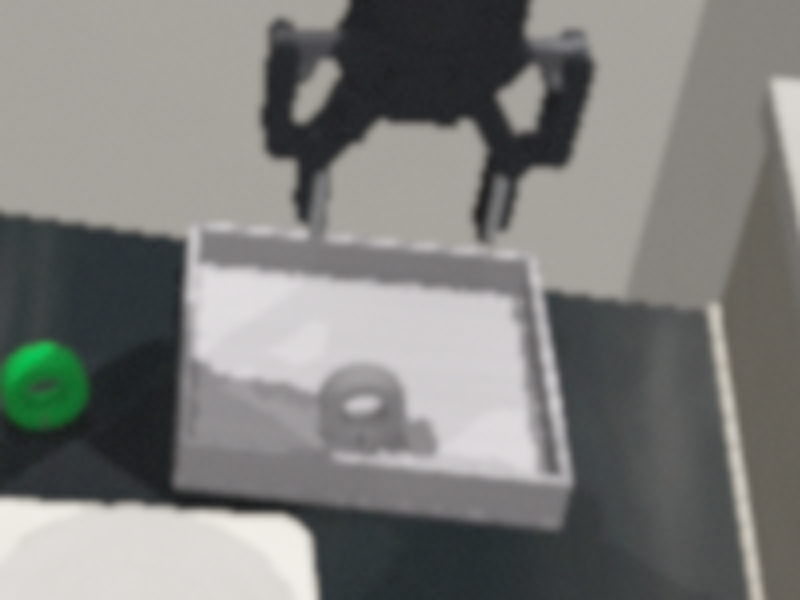

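```bash
python3 - <<'E'
from h import *
s=arm.state(); print(s["tcp_pos"],s["tcp_rot"])
for n,o in [("scene",(160,150)),("top",(150,155))]:
    im=vision.snapshot(n)[:,:,::-1]; c=im[o[1]:o[1]+90,o[0]:o[0]+120]; c=cv2.resize(c,(720,540),interpolation=cv2.INTER_CUBIC)
    import io,contextlib
    with contextlib.redirect_stdout(io.StringIO()): from g import ring
    for sd,col in((91,(0,0,255)),):
        u=(proj(n,ring(sd,26,22)[0])-o+.5)*6-.5
        cv2.polylines(c,[cv2.convexHull(u.astype(np.float32)).astype(int)],True,col,1)
    cv2.imwrite(f"pics/{n}9.png",c)
    print([(np.round(d["centre"]).tolist(),round(d["confidence"],2)) for d in boxes_of(n,"cork_ring")])
E
```

```text
[ 547.76321798 -226.96923188  118.82996033] [3.94465954e-03 6.47283856e-01 7.62238686e-01 4.84578219e-04]
[([569.0, 32.0, 34.0], 0.78), ([616.0, 147.0, 134.0], 0.74), ([586.0, 274.0, 27.0], 0.55)]
[([620.0, 150.0, 148.0], 0.85), ([576.0, 28.0, 53.0], 0.52), ([594.0, 273.0, 43.0], 0.5)]
```

View pics/scene9.png

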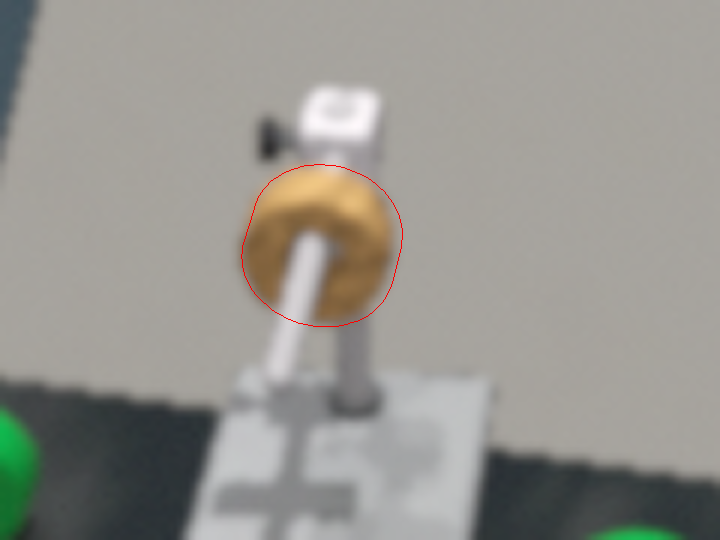

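View pics/top9.png

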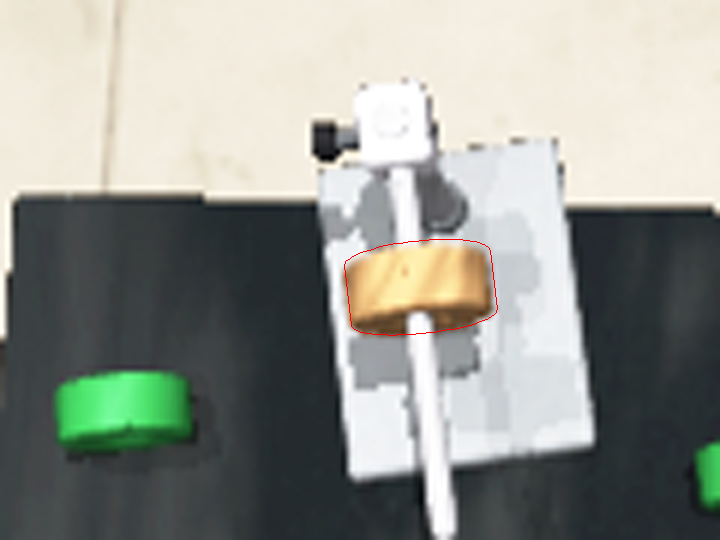

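Emit:
carry_out(rows=[[0.0854, 0, 0, -0.03, 0], [0.0854, 0.01, 0, -0.04, 0], [0.0854, 0.02, 0.01, -0.03, 0], [0.0854, 0.035, 0.013, 0, 0], [0.0854, 0.045, 0.018, 0, 0], [0.0854, 0.045, 0.018, 0, 0], [0.0854, 0.045, 0.018, 0, 0], [0.0854, 0.045, 0.018, 0, 0], [0.0854, 0.045, 0.018, 0, 0], [0.0854, 0.035, 0.014, 0, 0], [0.0854, 0.02, 0.008, 0, 0], [0.0854, 0.012, 0.004, 0, 0]])

```text
time_s: 12.4
tcp_pos: [624.4, 151.3, 212.6]
tcp_rot: [-0.001, 0.646, 0.763, -0.001]
contact_force: [0.1, 0.4, -0.2]
opening: 1.002
```

Emit:
carry_out(rows=[[0.0854, 0, 0, 0, 0], [0.0854, 0, 0, 0, 0], [0.0854, 0, 0, 0, 0]])

```text
time_s: 12.7
tcp_pos: [624.8, 147.6, 214.3]
tcp_rot: [-0.0, 0.648, 0.762, -0.0]
contact_force: [-0.5, 0.8, 0.1]
opening: 0.999
```

```bash
python3 - <<'E'
from h import *
s=arm.state(); print(s["tcp_pos"],s["tcp_rot"],s["opening"]*85)
E
```

```text
[624.84391987 147.57336525 214.33728965] [-9.39020947e-05  6.47955953e-01  7.61677670e-01 -4.47527433e-04] 84.89708601958893
```

Emit:
carry_out(rows=[[0.0854, 0, 0, 0.015, 0], [0.0854, 0, 0, 0.025, 0], [0.0854, 0, 0, 0.025, 0], [0.0854, 0, 0, 0.02, 0], [0.0854, 0, 0, 0.015, 0], [0.0854, 0, 0, 0.012, 0], [0.0854, 0, 0, 0, 0], [0.0854, 0, 0, 0, 0]])

```text
time_s: 13.5
tcp_pos: [625.3, 148.5, 103.1]
tcp_rot: [0.0, 0.648, 0.762, 0.0]
contact_force: [0.6, -0.6, -0.4]
opening: 1.0
```

```bash
python3 - <<'E'
from h import *
s=arm.state(); print(s["tcp_pos"],s["contact_force"],s["opening"]*85)
im=vision.snapshot("scene")[:,:,::-1]; c=im[130:250,140:300]; cv2.imwrite("pics/scene10.png",cv2.resize(c,(800,600),interpolation=cv2.INTER_CUBIC))
E
```

```text
[625.31827124 148.50704897 103.0676632 ] [ 0.5794654  -0.58848919 -0.41507761] 84.96032011931753
```

View pics/scene10.png

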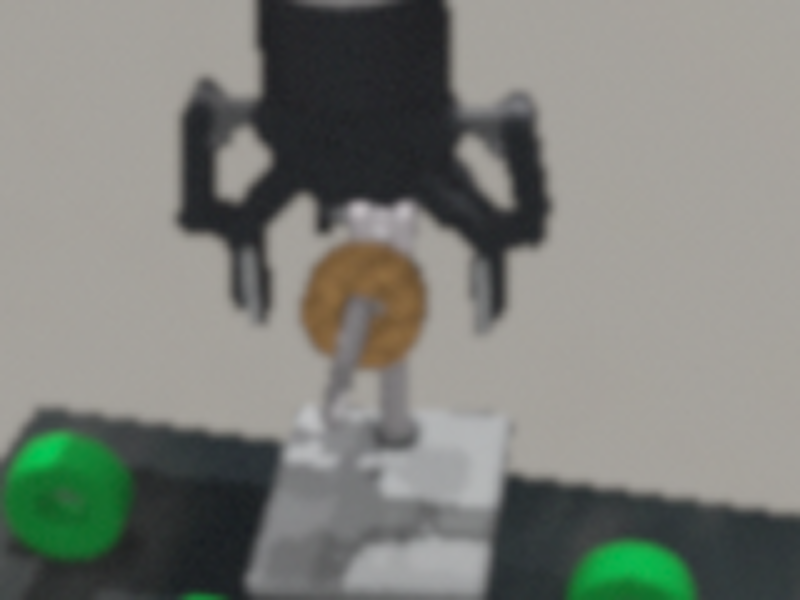

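Emit:
carry_out(rows=[[0.045, 0, 0, 0.001, 0], [0.045, 0, 0, 0, 0], [0.045, 0, 0, 0, 0], [0.045, 0, 0, 0, 0], [0.045, 0, 0, 0, 0], [0.045, 0, 0, 0, 0], [0.045, 0, 0, 0, 0]], grip_force=30)

```text
time_s: 14.25
tcp_pos: [625.4, 149.1, 102.5]
tcp_rot: [0.001, 0.647, 0.762, 0.0]
contact_force: [-0.4, -0.2, 5.0]
opening: 0.607
```

Emit:
carry_out(rows=[[0.045, 0, 0, -0.003, 0], [0.045, 0, 0, -0.003, 0], [0.045, 0, 0, -0.001, 0], [0.045, 0, 0, 0, 0], [0.045, 0, 0, 0, 0]])

```text
time_s: 14.75
tcp_pos: [624.9, 149.1, 108.4]
tcp_rot: [-0.0, 0.647, 0.762, -0.0]
contact_force: [0.1, 0.2, 0.1]
opening: 0.606
```

```bash
python3 - <<'E'
from h import *
s=arm.state(); print(s["tcp_pos"],s["contact_force"],s["opening"]*85)
im=vision.snapshot("scene")[:,:,::-1]; c=im[155:230,170:270]; cv2.imwrite("pics/scene11.png",cv2.resize(c,(800,600),interpolation=cv2.INTER_CUBIC))
E
```

```text
[624.87874426 149.13771223 108.4069508 ] [0.10531525 0.21351313 0.11466231] 51.52202316211321
```

View pics/scene11.png

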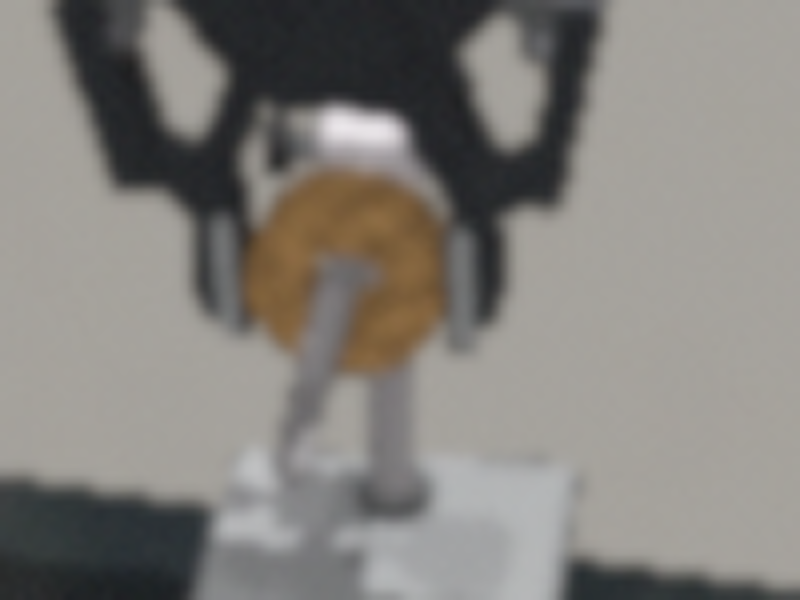

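Emit:
carry_out(rows=[[0.045, 0, -0.005, 0, 0], [0.045, 0, -0.01, 0, 0], [0.045, 0, -0.015, 0, 0], [0.045, 0, -0.01, 0, 0], [0.045, 0, 0, 0, 0]])

```text
time_s: 15.3
tcp_pos: [583.7, 142.6, 108.6]
tcp_rot: [-0.001, 0.647, 0.762, -0.0]
contact_force: [-0.1, -0.6, -0.7]
opening: 0.608
```

Emit:
carry_out(rows=[[0.045, 0, -0.01, 0, 0], [0.045, 0, -0.015, 0, 0], [0.045, 0, -0.015, 0, 0], [0.045, 0, -0.015, 0, 0], [0.045, 0, -0.015, 0, 0], [0.045, 0, -0.015, 0, 0], [0.045, 0, -0.01, 0, 0], [0.045, 0, -0.005, 0, 0], [0.045, 0, 0, 0, 0]])

```text
time_s: 16.2
tcp_pos: [486.6, 126.4, 108.8]
tcp_rot: [0.0, 0.647, 0.762, 0.0]
contact_force: [1.0, 0.4, -0.7]
opening: 0.607
```

```bash
python3 - <<'E'
from h import *
s=arm.state(); print(s["tcp_pos"],s["contact_force"],s["opening"]*85)
im=vision.snapshot("scene")[:,:,::-1]; c=im[130:250,140:300]; cv2.imwrite("pics/scene12.png",cv2.resize(c,(800,600),interpolation=cv2.INTER_CUBIC))
E
```

```text
[486.59509068 126.42897359 108.81074451] [ 0.9652874   0.3732486  -0.73201969] 51.63743458781918
```

View pics/scene12.png

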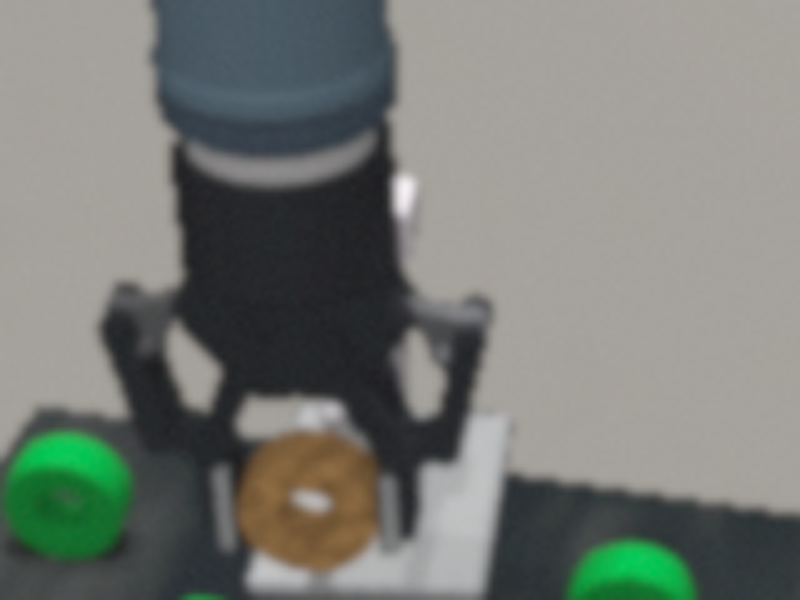

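Emit:
carry_out(rows=[[0.045, -0.005, 0, -0.015, 0], [0.045, -0.02, 0, -0.02, 0], [0.045, -0.035, 0, -0.011, 0], [0.045, -0.045, 0, 0, 0], [0.045, -0.045, 0.01, 0, 0], [0.045, -0.045, 0.015, 0, 0], [0.045, -0.045, 0.015, 0, 0], [0.045, -0.045, 0.015, 0, 0], [0.045, -0.04, 0.012, 0, 0], [0.045, -0.03, 0.01, 0, 0], [0.045, -0.015, 0, 0, 0], [0.045, 0, 0, 0, 0]])

```text
time_s: 17.45
tcp_pos: [622.9, -228.3, 153.8]
tcp_rot: [-0.0, 0.648, 0.761, -0.0]
contact_force: [0.1, 0.3, 0.1]
opening: 0.604
```

```bash
python3 - <<'E'
from h import *
s=arm.state(); print(s["tcp_pos"],s["contact_force"],s["opening"]*85)
for n in ["scene","top"]:
    im=vision.snapshot(n)[:,:,::-1]; c=im[150:330,260:500]; cv2.imwrite(f"pics/{n}13.png",cv2.resize(c,(800,600),interpolation=cv2.INTER_CUBIC))
E
```

```text
[ 622.85912342 -228.28965065  153.75201246] [0.05968436 0.34504826 0.1257198 ] 51.371214890024575
```

View pics/scene13.png

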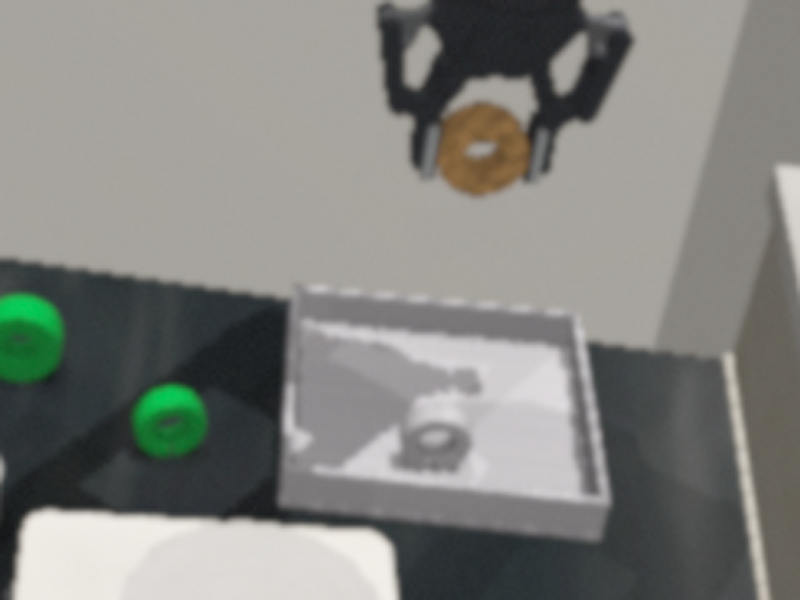

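View pics/top13.png

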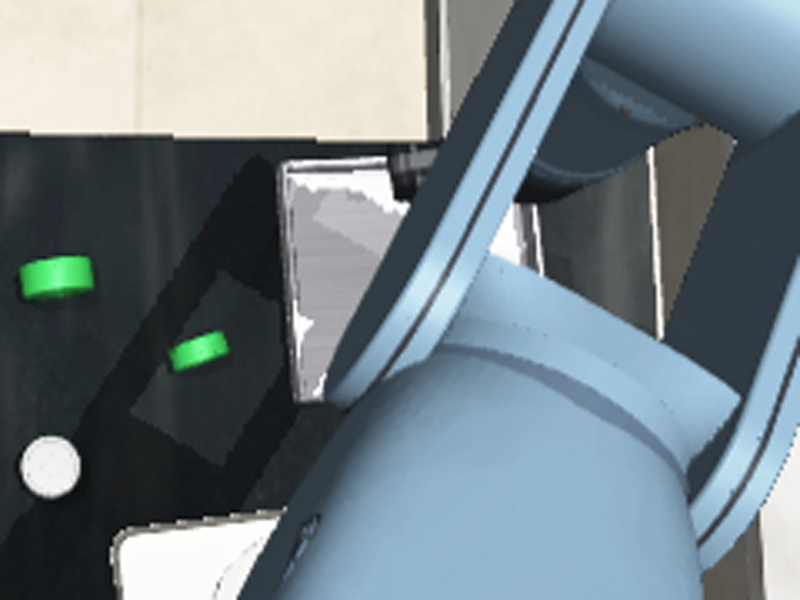

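Emit:
carry_out(rows=[[0.045, 0, 0, 0.015, 0], [0.045, 0, 0, 0.025, 0], [0.045, 0, 0, 0.025, 0], [0.045, 0, 0, 0.025, 0], [0.045, 0, 0, 0.02, 0], [0.045, 0, 0, 0.015, 0], [0.045, 0, 0, 0.01, 0], [0.045, 0, 0, 0.005, 0], [0.045, 0, 0, 0.001, 0], [0.045, 0, 0, 0, 0], [0.045, 0, 0, 0, 0]])

```text
time_s: 18.65
tcp_pos: [623.3, -226.6, 14.6]
tcp_rot: [0.001, 0.647, 0.762, 0.0]
contact_force: [-0.8, 0.1, -0.2]
opening: 0.605
```

Emit:
carry_out(rows=[[0.045, 0, 0, 0.001, 0], [0.045, 0, 0, 0.001, 0], [0.045, 0, 0, 0, 0], [0.045, 0, 0, 0, 0]])

```text
time_s: 19.05
tcp_pos: [622.7, -226.2, 11.6]
tcp_rot: [-0.0, 0.647, 0.762, 0.0]
contact_force: [0.1, 0.5, -0.3]
opening: 0.606
```

Emit:
carry_out(rows=[[0.045, 0, 0, 0.001, 0], [0.045, 0, 0, 0.001, 0], [0.045, 0, 0, 0, 0], [0.045, 0, 0, 0, 0]])

```text
time_s: 19.45
tcp_pos: [622.7, -226.2, 9.5]
tcp_rot: [-0.0, 0.647, 0.762, -0.0]
contact_force: [-0.1, 0.4, 0.5]
opening: 0.606
```

Emit:
carry_out(rows=[[0.045, 0, 0, 0.0007, 0], [0.045, 0, 0, 0, 0], [0.045, 0, 0, 0, 0]])

```text
time_s: 19.75
tcp_pos: [622.7, -226.2, 8.9]
tcp_rot: [-0.0, 0.647, 0.762, -0.0]
contact_force: [-0.1, 1.1, -0.5]
opening: 0.603
```

Emit:
carry_out(rows=[[0.045, 0, 0, 0.0007, 0], [0.045, 0, 0, 0, 0], [0.045, 0, 0, 0, 0]])

```text
time_s: 20.05
tcp_pos: [622.8, -226.2, 8.2]
tcp_rot: [0.0, 0.647, 0.762, -0.0]
contact_force: [0.3, -0.1, -0.4]
opening: 0.605
```

Emit:
carry_out(rows=[[0.045, 0, 0, 0.0005, 0], [0.045, 0, 0, 0, 0], [0.045, 0, 0, 0, 0]])

```text
time_s: 20.35
tcp_pos: [622.8, -226.3, 8.1]
tcp_rot: [0.0, 0.647, 0.762, 0.0]
contact_force: [-0.9, 0.2, 3.8]
opening: 0.607
```

Contact at the expected height; release and rise.

Emit:
carry_out(rows=[[0.054, 0, 0, 0, 0], [0.058, 0, 0, 0, 0], [0.065, 0, 0, 0, 0], [0.075, 0, 0, 0, 0], [0.08, 0, 0, 0, 0], [0.08, 0, 0, 0, 0], [0.08, 0, 0, -0.01, 0], [0.08, 0, 0, -0.02, 0], [0.08, 0, 0, -0.035, 0], [0.08, 0, 0, -0.04, 0], [0.08, 0, 0, -0.045, 0], [0.08, 0, 0, -0.02, 0]])

```text
time_s: 21.55
tcp_pos: [624.5, -227.1, 183.9]
tcp_rot: [0.004, 0.647, 0.762, 0.001]
contact_force: [0.7, -0.5, 0.4]
opening: 0.936
```

Emit:
carry_out(rows=[[0.08, 0, 0, 0, 0], [0.08, 0.03, -0.03, 0, 0], [0.08, 0.04, -0.03, 0, 0], [0.08, 0.04, -0.03, 0, 0], [0.08, 0.04, -0.02, 0, 0], [0.08, 0.02, 0, 0, 0], [0.08, 0, 0, 0, 0], [0.08, 0, 0, 0, 0], [0.08, 0, 0, 0, 0]])

```text
time_s: 22.45
tcp_pos: [487.1, -77.1, 177.4]
tcp_rot: [0.0, 0.647, 0.762, -0.0]
contact_force: [-0.5, -0.5, 0.3]
opening: 0.934
```

```bash
python3 - <<'E'
from h import *
s=arm.state(); print(s["tcp_pos"],s["contact_force"],s["opening"]*85)
for n in ["scene","top"]:
    im=vision.snapshot(n)[:,:,::-1]; c=im[150:330,260:500]; cv2.imwrite(f"pics/{n}14.png",cv2.resize(c,(800,600),interpolation=cv2.INTER_CUBIC))
    for t in ["stop_collar","cork_ring"]: print(n,t,[(np.round(d["centre"]).tolist(),round(d["confidence"],2)) for d in boxes_of(n,t)])
E
```

```text
[487.08067756 -77.05862454 177.43320325] [-0.54875454 -0.51452307  0.27022505] 79.41293457954184
scene stop_collar [([523.0, -77.0, 26.0], 0.83), ([540.0, -226.0, 34.0], 0.82), ([508.0, 188.0, 27.0], 0.8)]
scene cork_ring [([616.0, -228.0, 39.0], 0.87), ([565.0, 31.0, 34.0], 0.69), ([586.0, 278.0, 32.0], 0.61)]
top stop_collar [([518.0, 190.0, 39.0], 0.58)]
top cork_ring [([620.0, -223.0, 54.0], 0.66), ([577.0, 29.0, 47.0], 0.64), ([655.0, -266.0, 2.0], 0.61), ([595.0, 274.0, 42.0], 0.58)]
```

View pics/scene14.png

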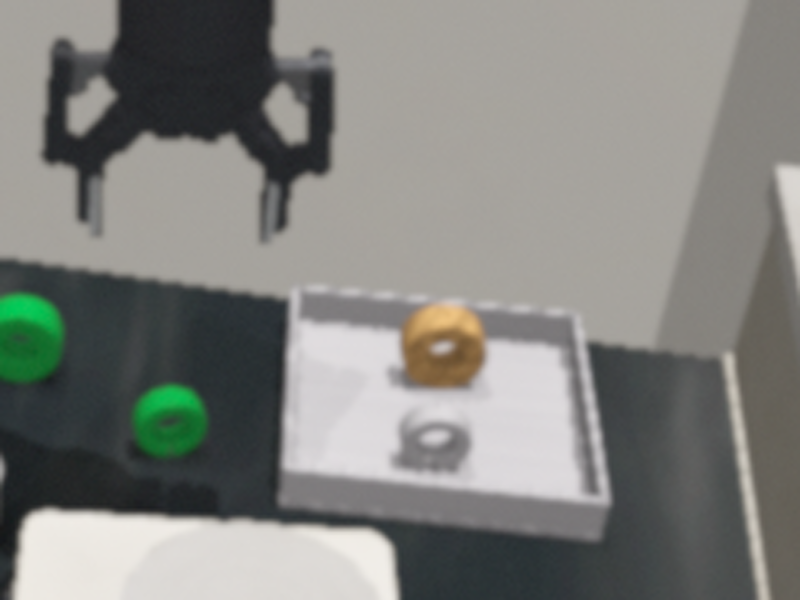

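View pics/top14.png

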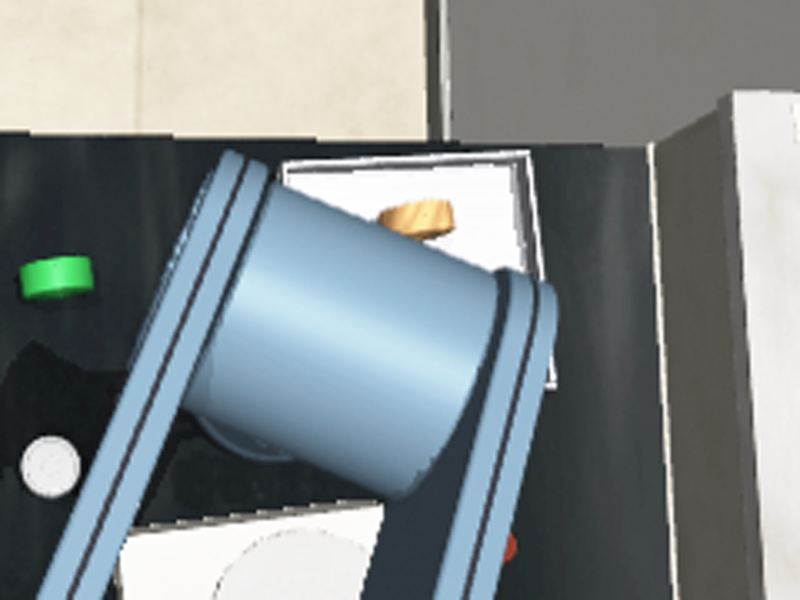

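Both parts stand on edge in the tray, and the gripper is clear of everything.

```bash
python3 -c "
from cell import arm
print(arm.hand_in())"
```

```text
the job is handed in; nothing more can be done
None
```

The steel stop collar and then the cork ring were slid off the bar's free end and put in the tray. I lowered each until it touched the floor (about 4 N), then let go. I handed the job in at about 22.7 s of the 64 s allowed.

- **Slide-off:** I raised each ring about 6 mm first, and the readings between slide steps showed no more than about 1 N. The cork ring was still on the bar after the collar came off.
- **Last pictures:** The collar stands on edge near (545, -226) and the cork ring near (622, -226), both inside the tray. The gripper is open and clear, with its tip about 177 mm up.
- **Disagreements:** In the last top view the arm hid the collar, so its resting place is confirmed only by the scene camera. The network also reported a cork ring at (655, -266, 2) in that view; nothing is there in either picture, so I ignored it. The cork ring's model outline was a few pixels too large in the scene view but fitted well from the top.

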